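# Set out one patient's medicines in the dose tray

### The arm

A 7-joint arm with a two-finger parallel gripper is mounted at the origin on the work surface. World frame = base frame: x ahead of the robot, y to its left, z up, the work surface at z = 0. Lengths are in m, angles in rad, forces in N, time in s.
With the tool pointing down it reaches from about 0.375 to 0.925 m from the base axis. Payload 3.1 kg.
Tool frame: the origin (TCP) lies at the very end of the fingers, on their centre line; the grasp point (between the pads) lies 19 mm behind it; z points along the fingers, y is the line along which they close (so a half turn about z gives the same grasp; the last joint's range is limited). The gripper opens to 85 mm and grips with 20 to 120 N. Pads are 22 mm wide; open, the fingers measure 114 mm over their backs; the gripper's body (76 mm by 85 mm) begins 54 mm behind the grasp point. The pads swing forward as they close: fully open they stand 13 mm farther back than shut.
Start: joints at [1.114, 0.383, 0.044, 1.598, -0.018, 1.161, -0.05], TCP at [0.228, -0.609, 0.231] pointing down, gripper open.
Joint ranges: [-2.61, 2.61], [-0.41, 2.15], [-1.48, 1.57], [0, 2.5], [-1.57, 4.71], [0.05, 1.97], [-2.85, 2.85]. Speed limits (rad/s): [2.79, 2.79, 3.14, 3.14, 3.14, 3.14, 3.14].

### API

Orientations are given as a unit quaternion [x, y, z, w].
In Python, from bench import ctrl gives the robot as it stands. Calls block until the motion is done:
- ctrl.move_ptp(position, orientation): joint-space move of the TCP to a pose.
- ctrl.movel(position, orientation=None, speed=0.15): straight line of the TCP; orientation=None keeps the orientation; speed is the mean speed in m/s.
- ctrl.move_j(angles): joint-space move.
- ctrl.move_gripper(opening, effort=None): finger opening in m; effort is the grip in N (None keeps the last); returns when the fingers have stopped.
- ctrl.pause(seconds).
- ctrl.inverse_kinematics(position, orientation): joint angles nearest the present ones, or None.
- ctrl.get_state(): the state.
- ctrl.read_camera(name): name is "side" or "top" or "wrist"; returns the picture (384x512x3 uint8, red, green, blue); there is no depth.
- ctrl.camera_params(name): a dict with "K" (3x3 intrinsics, pixels), "dist_coeffs" ([k1, k2, p1, p2, k3] as OpenCV has them; the pictures are not rectified), "camera_from_world" (4x4, takes a point from world to camera coordinates). Camera axes: x right, y down, z forward; pixel columns grow to the right and rows downward; lengths in m; the calibration is good to about 2 mm. A picture is of the moment at which its call begins: read the wrist's pose just before it. camera_params takes no time and is no camera call; for the wrist camera it gives the pose at the moment of the call.
A pose or a line that the arm cannot do raises ctrl.MotionError and nothing moves.
- ctrl.sign_off(): hands the job in; it is judged then, once.
The state is a dict: "time_s": time; "qpos": joint angles; "joint_vel": joint speeds; "effort": joint torques, N m; "eef_pos": TCP position; "tcp_rot": TCP orientation; "ft_force": force on the tool from outside, world axes, zero at the start; "ft_torque": the same for the moment, N m; "finger_gap": finger opening in m; "grasp_force": force on a finger pad.
Only numpy, scipy, OpenCV 4.12 (cv2) and the standard library are available. Lean on these libraries where they do the work, as an engineer would, in place of code of your own. Each camera call takes 0.05 s, during which the arm holds its last target. There are 200 camera calls.

### The job

Set out the medicines in the grey-green compartment tray around the steel beaker, which stays where it stands. As seen from the robot, stand the amber bottle upright in the compartment directly left of the beaker and the small ampoule box upright in the compartment directly right of it, so that the beaker is between them; stand the small tablet jar upright on the cork pad in the other middle compartment, and lay the ointment tin flat, centred on top of the small box. Leave the large jar and the large box where they are, and let go of everything.

Things in the scene. Friction and masses are not known exactly. Their poses are not given: they have to be found in the camera images.
- tray: Fixed shallow grey-green tray, 172 mm (x) by 256 mm (y), yaw within 0.25 rad of the robot's frame. Origin: centre of its underside, on the worktop; z up. Six compartments, 80 mm square inside, centres at x = -42 (near row) or +42 mm (far row), y = +84 (left), 0 (middle) or -84 mm (right). Floor 4 mm above the worktop; walls 4 mm thick, tops 22 mm above the worktop.
- beaker: Small open stainless-steel beaker, loose, 52 mm rim diameter, 50 mm tall, standing at the start in one of the two middle compartments (near or far row). Origin: centre of its underside; z up its axis.
- pad: Round flat cork pad, 60 mm diameter, 3 mm thick, fixed on the floor of the middle compartment that the beaker does not stand in. Origin: centre of its underside (4 mm above the worktop).
- bottle: Amber glass medicine bottle with a white cap, 0.1 to 0.2 kg, standing upright on the worktop: body 44 mm diameter and straight up to 59 mm, neck and cap above it 22 mm diameter, 95 mm tall in all. Origin: centre of its underside; z up its axis.
- jar: The smaller of two round white plastic tablet jars, 50 to 100 g: cap 48 mm diameter (38 to 56 mm above the foot), body 44 mm diameter, 56 mm tall. Origin: centre of its underside; z up its axis.
- carton: The smaller of two white paperboard ampoule boxes with a dull blue band, stiff, 60 to 130 g, 62 mm (its x) by 46 mm (its y) by 48 mm tall. Origin: centre of its underside; z up; any yaw at the start.
- tin: Flat round aluminium ointment tin, 28 to 56 g, 38 mm diameter, 20 mm tall, lying flat on the worktop. Origin: centre of its underside; z up its axis.
- stock_jar: Bystander, loose: the larger white tablet jar, cap 62 mm diameter, 85 mm tall. Not part of the job. Origin: centre of its underside.
- big_carton: Bystander, loose: the larger white box with a blue band, 90 mm (its x) by 50 mm (its y) by 68 mm tall. Not part of the job. Origin: centre of its underside.

How it is judged:
By the outcome, as a careful person would: the job done as asked, in the order asked, and still so for the second after the job is handed in, with the robot touching nothing.
It also fails if it takes over 106 s, if anything falls off the work surface, if the arm or the gripper's body presses on something with over 40 N, if the wrist force passes 120 N, or if a joint passes its speed limit or range.

## Working session

There is one attempt and no reset: what is moved stays moved. The work goes in short steps, each a Python script; the robot and the scene stay as the last script left them, time stands still between calls to the robot, and variables do not carry over. Pictures are saved under pics/ and viewed, at most 14 in all, crops included, and the job is handed in when it is done.

```bash
ls; mkdir -p pics
python3 - <<'E'
from bench import ctrl
import cv2
for n in ("top","side"):
    im=ctrl.read_camera(n); cv2.imwrite(f"pics/{n}0.png",im[:,:,::-1])
    p=ctrl.camera_params(n); print(n,p)
print(ctrl.get_state())
E
```

```text
bench.py
pics
top {'K': array([[497.83715903,   0.        , 254.69381988],
       [  0.        , 497.83715903, 188.94608902],
       [  0.        ,   0.        ,   1.        ]]), 'dist_coeffs': array([-0.16682495,  0.        ,  0.        ,  0.        ,  0.        ]), 'camera_from_world': array([[ 0.02748877, -0.99954728,  0.01223138, -0.03158472],
       [-0.99675957, -0.02833334, -0.07528335,  0.50646519],
       [ 0.07559582, -0.01012229, -0.99708716,  1.19534538],
       [ 0.        ,  0.        ,  0.        ,  1.        ]])}
side {'K': array([[393.13697004,   0.        , 257.16583023],
       [  0.        , 393.13697004, 181.64104899],
       [  0.        ,   0.        ,   1.        ]]), 'dist_coeffs': array([-0.10191402,  0.        ,  0.        ,  0.        ,  0.        ]), 'camera_from_world': array([[-0.84016123, -0.5423306 , -0.00257413,  0.42764447],
       [-0.39191297,  0.61040618, -0.68833751,  0.22271381],
       [ 0.37487776, -0.57730565, -0.725386  ,  0.82525374],
       [ 0.        ,  0.        ,  0.        ,  1.        ]])}
{'time_s': 0.1, 'qpos': array([ 1.11419994,  0.38375718,  0.04382963,  1.59942077, -0.01795658,
        1.16117632, -0.04988701]), 'joint_vel': array([-0.0002294 , -0.00318706,  0.00196151, -0.0047542 ,  0.00154216,
       -0.00173398, -0.00017163]), 'effort': array([ 2.16783366e-03, -4.34731901e+01,  1.02879714e+00, -2.50456935e+01,
        1.08855680e-02,  5.45317671e-03,  2.68184340e-05]), 'eef_pos': array([ 0.22796668, -0.60780565,  0.23000831]), 'tcp_rot': array([ 9.83943722e-01,  1.78475061e-01, -2.45761519e-04, -1.15915532e-03]), 'ft_force': array([ 0.49614208, -0.09170372,  0.58812476]), 'ft_torque': array([ 0.0247564 , -0.01021572,  0.01236347]), 'grasp_force': 0.0, 'finger_gap': 0.08523661369365934}
```

View pics/top0.png

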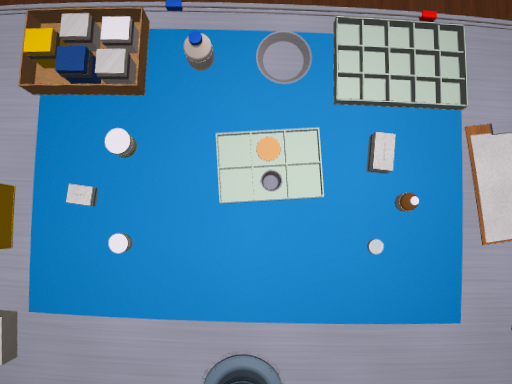

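View pics/side0.png

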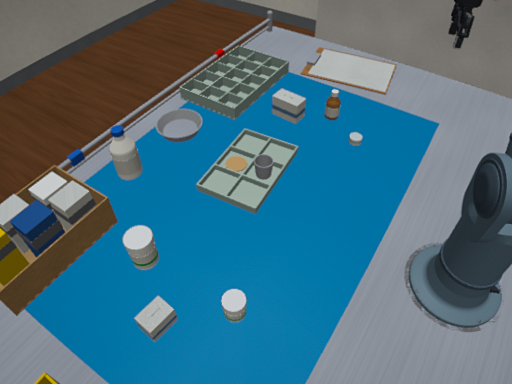

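The top view (up = +x, left = +y) shows:
- beaker in the near middle compartment (271,181)
- pad in the far middle (268,149)
- bottle (410,202) and tin (376,247)
- big box (383,152) and small box (81,195)
- large jar (118,141) and small jar (118,243)

The side view agrees on which jar and box are the large ones. I'll localise coarsely from the top view.

```bash
cat > h.py <<'E'
from bench import ctrl
import cv2, numpy as np
from scipy.spatial.transform import Rotation as R
def q(yaw): return (R.from_euler('z',yaw)*R.from_euler('x',np.pi)).as_quat()
def ray(p,uv,z):
    """pixels -> world points on plane z"""
    uv=np.asarray(uv,float).reshape(-1,1,2)
    n=cv2.undistortPoints(uv,p['K'],p['dist_coeffs']).reshape(-1,2)
    T=np.linalg.inv(p['camera_from_world']); d=np.c_[n,np.ones(len(n))]@T[:3,:3].T; c=T[:3,3]
    return (c+d*((z-c[2])/d[:,2])[:,None])[:,:2]
def proj(p,X):
    T=p['camera_from_world']; rv=cv2.Rodrigues(T[:3,:3])[0]
    return cv2.projectPoints(np.asarray(X,float).reshape(-1,1,3),rv,T[:3,3],p['K'],p['dist_coeffs'])[0].reshape(-1,2)
def snap(n,name=None):
    p=ctrl.camera_params(n); im=ctrl.read_camera(n)
    if name: cv2.imwrite(f"pics/{name}.png",im[:,:,::-1])
    return p,im
def blobs(m,amin=30):
    cs,_=cv2.findContours(m.astype(np.uint8),cv2.RETR_EXTERNAL,cv2.CHAIN_APPROX_NONE)
    return [c for c in cs if cv2.contourArea(c)>amin]
E
python3 - <<'E'
from h import *
im=cv2.imread('pics/top0.png'); p=ctrl.camera_params('top')
hsv=cv2.cvtColor(im,cv2.COLOR_BGR2HSV); H,S,V=cv2.split(hsv)
white=(S<40)&(V>150)
for n,(u,v),z,r in [('jar',(118,243),.056,18),('stock',(118,141),.085,20),('carton',(81,195),.048,22),('big',(383,152),.068,27),('tin',(376,247),.02,14),('cap',(413,202),.095,9)]:
    w=np.zeros_like(white); w[v-r:v+r,u-r:u+r]=white[v-r:v+r,u-r:u+r]
    c=max(blobs(w,10),key=cv2.contourArea)
    X=ray(p,c.reshape(-1,2),z); rc=cv2.minAreaRect((X*1000).astype(np.float32)); print(n,len(c),rc, np.hypot(*rc[0]))
print('tray px',im[135,250],hsv[140,230],hsv[149,268],hsv[90,420])
w=np.zeros_like(white); w[115:215,205:335]=((H[115:215,205:335]<90))
c=max(blobs(w),key=cv2.contourArea); X=ray(p,c.reshape(-1,2),.022)
print('tray',cv2.minAreaRect((X*1000).astype(np.float32)))
E
```

```text
jar 53 ((366.5107727050781, 303.88031005859375), (42.702980041503906, 43.75199890136719), 2.140446424484253) 476.1022887470512
stock 70 ((607.225830078125, 310.18817138671875), (59.879207611083984, 57.81258010864258), 3.1667075157165527) 681.8650235804035
carton 79 ((479.9316711425781, 407.8609619140625), (61.13325881958008, 44.53955841064453), 84.03998565673828) 629.8293207045637
big 108 ((603.6758422851562, -323.2082214355469), (48.520774841308594, 89.60836791992188), 85.12744903564453) 684.7540266126388
tin 40 ((375.128173828125, -317.74139404296875), (34.33513641357422, 32.68048095703125), 1.0506972074508667) 491.61035413017197
cap 23 ((486.1191711425781, -389.0833740234375), (18.703689575195312, 19.538923263549805), 1.4118586778640747) 622.6537725685192
tray px [196 208 195] [ 60  16 210] [ 15 120 232] [ 64  18 200]
tray ((567.8225708007812, -51.94207763671875), (170.1782989501953, 254.1620635986328), 5.039198398590088)
```

Sizes match the specs. I'll refine the tray and bottle with the wrist camera.

Run:
```python
from h import *
import pickle
D={}
for n,x,y in [('bottle',.486,-.389),('tray',.55,-.052)]:
    ctrl.move_ptp([x-.04,y,.33],q(np.pi/2 if 0 else 0.0) )
    ctrl.pause(.2)
    p,im=snap('wrist',n+'1'); D[n]=p; print(ctrl.get_state()['time_s'],ctrl.get_state()['qpos'].round(2))
pickle.dump(D,open('w1.pkl','wb'))
a=[cv2.imread(f'pics/{n}1.png') for n in D]; cv2.imwrite('pics/both1.png',cv2.resize(np.hstack(a),(800,300)))
```

```text
1.5833 [ 0.68  0.21 -0.03  1.62  0.01  1.32 -0.93]
3.125 [ 0.3   0.06 -0.29  1.79  0.02  1.3  -1.56]
```

View pics/both1.png

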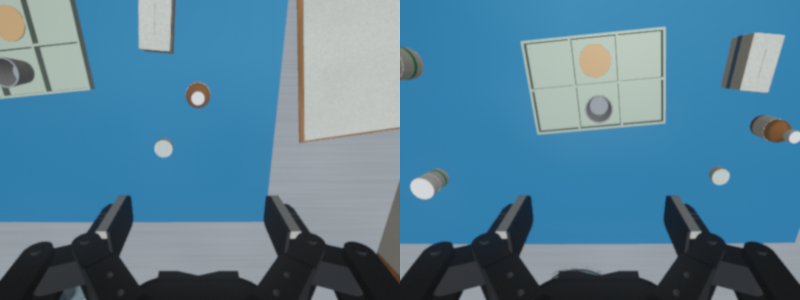

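The left half (bottle view) shows the bottle cap at (198,97) and the tin at (163,148). The right half (tray view) shows the whole tray, with the pad at (595,60) and the beaker at (599,108). Those are coordinates in the 800-wide montage.

Run:
```python
from h import *
import pickle
D=pickle.load(open('w1.pkl','rb'))
def load(n):
    im=cv2.imread(f'pics/{n}1.png'); return im,cv2.split(cv2.cvtColor(im,cv2.COLOR_BGR2HSV))
def rect(n,m,box,z):
    u0,v0,u1,v1=box; w=np.zeros(m.shape,np.uint8); w[v0:v1,u0:u1]=m[v0:v1,u0:u1]
    c=max(blobs(w,10),key=cv2.contourArea); return cv2.minAreaRect((ray(D[n],c.reshape(-1,2),z)*1000).astype(np.float32))
im,(H,S,V)=load('bottle')
wh=(S<60)&(V>130)
print('cap',rect('bottle',wh,(230,100,280,145),.095))
print('tin',rect('bottle',wh,(190,170,230,210),.02))
print('bottle foot-ish amber px', im[112,253])
im,(H,S,V)=load('tray')
nb=(H<92)
print('tray',rect('tray',nb,(140,20,350,180),.022))
print('pad',rect('tray',(H<25)&(S>60),(215,45,285,115),.007))
print('beaker rim',rect('tray',(V<150)|((S<30)&(H>90)),(230,110,275,165),.05))
cv2.imwrite('pics/bk1.png',cv2.resize(im[20:180,140:350],None,fx=3.5,fy=3.5))
```

```text
cap ((484.6557312011719, -390.6557922363281), (22.57699203491211, 23.39215087890625), 89.8175048828125)
tin ((375.5173645019531, -319.19390869140625), (35.56449508666992, 37.713619232177734), 87.70433044433594)
bottle foot-ish amber px [ 61  94 131]
tray ((568.0276489257812, -52.17240905761719), (171.0789031982422, 255.2849578857422), 5.002033710479736)
pad ((609.8670043945312, -48.285369873046875), (56.06304168701172, 55.08781814575195), 89.80477142333984)
beaker rim ((525.86181640625, -55.37917709350586), (48.48698806762695, 48.27779769897461), 89.80990600585938)
```

View pics/bk1.png

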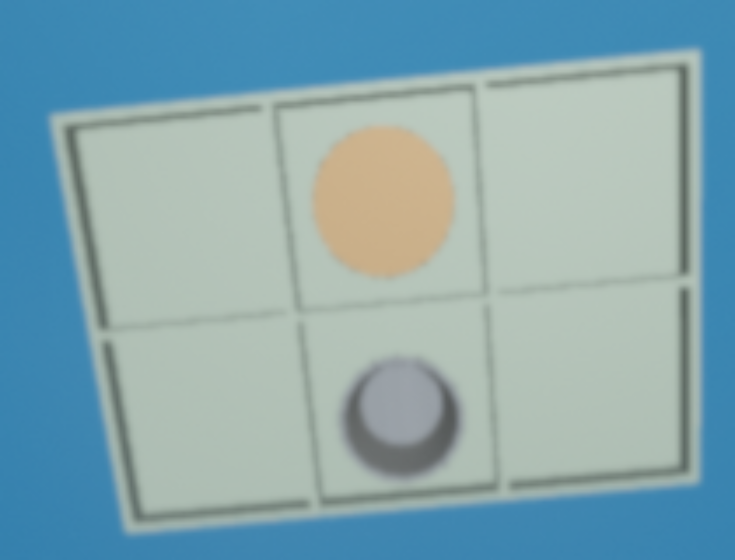

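Tray pose is consistent: centre (0.568, -0.052), yaw 0.087, and the pad sits where predicted. Now pick and place the bottle.

```bash
cat >> h.py <<'E'
TC=np.array([.568,-.052]); TY=.0873
def tray(x,y): return TC+R.from_euler('z',TY).as_matrix()[:2,:2]@[x,y]
def pick(xy,z,yaw,op,eff,hi=.24,shut=0.0):
    ctrl.move_gripper(op); ctrl.move_ptp([*xy,hi],q(yaw)); ctrl.movel([*xy,z],speed=.15)
    ctrl.move_gripper(shut,eff); s=ctrl.get_state(); print('grip',s['finger_gap'],s['grasp_force'],s['eef_pos'],s['time_s'])
    ctrl.movel([*xy,hi],speed=.2); s=ctrl.get_state(); print('lift',s['finger_gap'],s['grasp_force'],s['ft_force'])
def place(xy,z,yaw,op,hi=.24):
    ctrl.move_ptp([*xy,hi],q(yaw)); ctrl.movel([*xy,z+.02],speed=.2); ctrl.movel([*xy,z],speed=.04)
    ctrl.pause(.2); s=ctrl.get_state(); print('down',s['eef_pos'],s['ft_force'])
    ctrl.move_gripper(op); ctrl.pause(.2); ctrl.movel([*xy,hi],speed=.2); print('t',ctrl.get_state()['time_s'])
E
python3 - <<'E'
from h import *
for yaw in (np.pi/2+TY,-np.pi/2+TY):
    print(yaw,[None if (a:=ctrl.inverse_kinematics([*xy,.05],q(yaw))) is None else a.round(2) for xy in ((.485,-.39),tray(-42e-3,84e-3),tray(-42e-3,-84e-3),(.367,.304),(.48,.408),(.375,-.319))])
ctrl.pause(0)
E
```

```text
1.6580963267948965 [array([ 0.74,  0.55, -0.16,  1.78,  0.11,  0.82,  0.61]), array([ 0.22,  0.42, -0.41,  2.02,  0.24,  0.75, -0.25]), array([ 0.44,  0.46, -0.31,  1.95,  0.19,  0.76,  0.11]), array([-0.11,  0.43, -0.75,  2.11,  0.42,  0.76, -1.05]), array([-0.17,  0.7 , -0.79,  1.74,  0.6 ,  0.96, -1.11]), array([ 0.7 ,  0.35, -0.09,  2.1 ,  0.05,  0.7 ,  0.67])]
-1.4834963267948966 [array([ 0.58,  0.54,  0.04,  1.79, -0.03,  0.81, -2.42]), array([-0.9 ,  0.57,  0.93,  2.07, -0.64,  0.81, -2.64]), array([-0.4 ,  0.53,  0.7 ,  1.99, -0.48,  0.79, -2.47]), array([ 0.26,  0.72, -1.24,  2.1 ,  0.86,  0.98,  1.77]), array([ 0.09,  1.01, -1.25,  1.73,  1.03,  1.22,  1.78]), array([ 0.6 ,  0.35,  0.03,  2.1 , -0.01,  0.69, -2.42])]
```

Run:
```python
from h import *
Y=np.pi/2+TY
pick((.485,-.390),.028,Y,.075,40)
place(tray(-.042,.084),.033,Y,.062)
ctrl.move_ptp([.40,.37,.33],q(0.)); ctrl.pause(.2)
import pickle
p,im=snap('wrist','left2'); pickle.dump(p,open('w2.pkl','wb'))
ctrl.get_state(); print(ctrl.get_state()['time_s'])
snap('top','top2')
a=cv2.imread('pics/top2.png')[100:270,40:350]; b=cv2.imread('pics/left2.png')
cv2.imwrite('pics/m2.png',np.hstack([cv2.resize(a,(400,300)),cv2.resize(b,(400,300))]))
```

```text
grip 0.042915600249198084 41.065511014312506 [ 0.48572324 -0.39062819  0.02906275] 7.275
lift 0.04292839209766521 40.67609841004014 [ 0.35040016 -0.40521138 -1.60580809]
down [0.51838326 0.02793488 0.03300635] [-2.95687927 -0.31029914  5.20870516]
t 13.675
15.9583
```

View pics/m2.png

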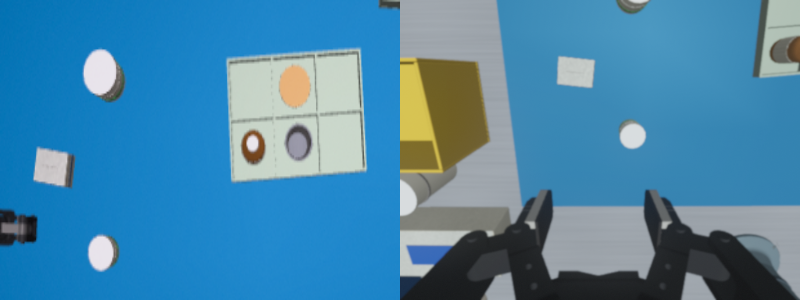

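The left half (top view) shows the bottle upright in the near-left compartment, left of the beaker. The right half (wrist view) shows the small box at (575,72) and the small jar at (632,134).

Run:
```python
from h import *
import pickle
p=pickle.load(open('w2.pkl','rb')); im=cv2.imread('pics/left2.png')
H,S,V=cv2.split(cv2.cvtColor(im,cv2.COLOR_BGR2HSV)); wh=(S<60)&(V>150)
for n,(u0,v0,u1,v1),z in [('carton',(185,60,265,125),.048),('jar',(270,140,330,200),.056)]:
    w=np.zeros_like(wh); w[v0:v1,u0:u1]=wh[v0:v1,u0:u1]
    c=max(blobs(w),key=cv2.contourArea); r=cv2.minAreaRect((ray(p,c.reshape(-1,2),z)*1000).astype(np.float32)); print(n,r)
    if n=='carton':
        (x,y),(a,b),t=r; t=t if a>b else t+90
        xy=np.array([x,y])/1e3
yaw=np.radians(t%180); print(xy,yaw)
if abs(xy[0]-.480)<.006 and abs(xy[1]-.408)<.006 and abs(yaw-1.467)<.12:
    pick(xy,.018,yaw,.078,40)
    place(tray(-.042,-.084),.023,np.pi/2+TY,.062)
```

```text
carton ((480.13232421875, 407.9029235839844), (62.69850158691406, 46.5663948059082), 84.02381134033203)
jar ((366.9276428222656, 304.5606384277344), (47.54849624633789, 47.237464904785156), 46.02780532836914)
[0.48013232 0.40790292] 1.4664921579633436
grip 0.04529075937036228 43.24523091316223 [0.48068787 0.4084071  0.01881111] 19.575
lift 0.0449482003480118 42.80055284500122 [-0.3762434  -0.23132169 -0.84168863]
down [ 0.5334417  -0.1393548   0.02279787] [-0.31049549 -0.61999133  0.30680503]
t 26.5417
```

Run:
```python
from h import *
pick((.3668,.3043),.026,TY,.078,40)
place(tray(.042,0),.034,TY,.066)
ctrl.move_ptp([.50,-.08,.36],q(0.)); ctrl.pause(.2)
import pickle
p,im=snap('wrist','w3'); pickle.dump(p,open('w3.pkl','wb')); print(ctrl.get_state()['time_s'])
cv2.imwrite('pics/w3v.png',cv2.imread('pics/w3.png'))
```

```text
grip 0.046800903278021305 40.60772359371185 [0.36734992 0.30462956 0.02677686] 30.9583
lift 0.046867545267236216 41.1182302236557 [ 0.48201373 -0.17868515 -0.87703471]
down [ 0.60955837 -0.04855775  0.03397727] [-2.20503178 -0.48084675  3.95369093]
t 37.3917
38.3417
```

View pics/w3.png

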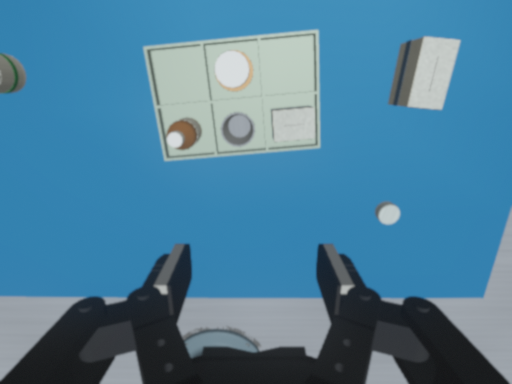

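All three are upright and in place: bottle (180,136), jar on the pad (232,70), box (293,124). The tin is at (388,214). Next I'll measure the box top and the tin, then stack.

Run:
```python
from h import *
import pickle
p=pickle.load(open('w3.pkl','rb')); im=cv2.imread('pics/w3.png')
H,S,V=cv2.split(cv2.cvtColor(im,cv2.COLOR_BGR2HSV)); 
print(im[124,293],im[95,290])
for n,(u0,v0,u1,v1),z,m in [('carton',(268,103,318,146),.052,(S<14)&(V>150)),('jar',(205,40,262,100),.063,(S<14)&(V>185)),('tin',(370,195,410,235),.02,(S<60)&(V>150))]:
    w=np.zeros(H.shape,bool); w[v0:v1,u0:u1]=m[v0:v1,u0:u1]
    c=max(blobs(w,10),key=cv2.contourArea); print(n,cv2.minAreaRect((ray(p,c.reshape(-1,2),z)*1000).astype(np.float32)))
print(tray(-.042,-.084),tray(.042,0))
```

```text
[191 194 188] [191 201 186]
carton ((533.4888916015625, -138.95706176757812), (47.064964294433594, 63.865150451660156), 5.10374116897583)
jar ((609.5337524414062, -49.080902099609375), (47.320030212402344, 45.36569595336914), 45.80891418457031)
tin ((374.2568054199219, -318.92962646484375), (36.57431411743164, 36.911136627197266), 51.86730194091797)
[ 0.53348383 -0.13934205] [ 0.60984005 -0.04833806]
```

Run:
```python
from h import *
Y=np.pi/2+TY
pick((.375,-.3188),.007,Y,.062,30)
s=ctrl.get_state(); print(s['time_s'])
if s['finger_gap']>.03:
    place((.5335,-.139),.007+.0525,Y,.056)
    ctrl.move_ptp([.46,-.13,.36],q(0.)); ctrl.pause(.2)
import pickle
p,im=snap('wrist','w4'); pickle.dump(p,open('w4.pkl','wb')); snap('side','s4'); print(ctrl.get_state()['time_s'])
a=cv2.imread('pics/w4.png'); b=cv2.imread('pics/s4.png')[110:230,170:330]
cv2.imwrite('pics/m4.png',np.hstack([cv2.resize(a,(400,300)),cv2.resize(b,(400,300))]))
```

```text
grip 0.036427412794918984 29.788928031921387 [ 0.37550331 -0.31933007  0.00786784] 42.4667
lift 0.036420156106866435 30.04400074481964 [ 0.00498935  0.17233685 -0.85692958]
43.7833
down [ 0.53327509 -0.13910879  0.05993472] [-2.38115776  0.04297549  5.268272  ]
t 48.1083
49.65
```

View pics/m4.png

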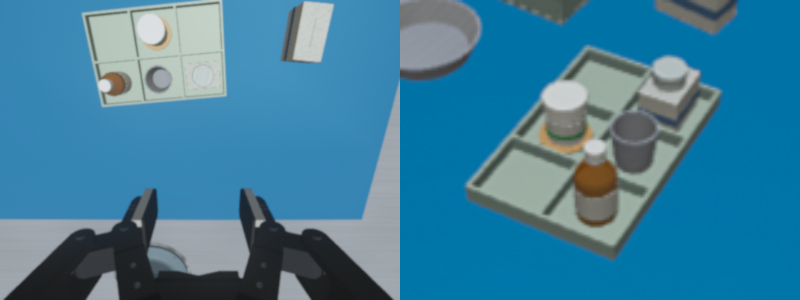

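Both halves show the tin flat and centred on the small box ((203,75) left, (670,72) right), the jar on the pad, the bottle left of the beaker, and the beaker unmoved. The gripper is clear, so I'm handing in.

```bash
python3 -c "
from bench import ctrl
print(ctrl.sign_off())"
```

```text
the job is handed in; nothing more can be done
None
```

The job is done and handed in at about 50 s: the bottle stands left of the beaker, the small box right of it with the tin flat and centred on top, and the small jar on the cork pad; the robot never touched the beaker, large jar or large box, and the gripper has let go of everything.

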